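# Snap the cover onto the slide copy holder

## Robot

A 7-joint arm with a two-finger parallel gripper is mounted at the origin on the work surface. World frame = base frame: x ahead of the robot, y to its left, z up, the work surface at z = 0. Lengths are in mm, angles in rad, forces in N, time in s.
With the tool pointing down it reaches from about 400 to 875 mm from the base axis. Payload 4.4 kg.
Tool frame: the origin (TCP) lies where the fingers leave the gripper's body, on its centre line; the fingertips stand 73 mm ahead of it and the grasp point (between the pads) lies 54 mm ahead of it; z points along the fingers, y is the line along which they close (so a half turn about z gives the same grasp; the last joint's range is limited). The gripper opens to 85 mm and grips with 20 to 120 N. Pads are 22 mm wide; open, the fingers measure 114 mm over their backs; the gripper's body (76 mm by 85 mm) begins 54 mm behind the grasp point. The pads swing forward as they close: fully open they stand 13 mm farther back than shut.
Start: joints at [-1.319, 0.628, 0.038, 1.517, -0.027, 0.996, -0.02], TCP at [203.089, 617.472, 303.913] pointing down, gripper open.
Joint ranges: [-3.06, 3.06], [-0.37, 2.12], [-1.25, 1.32], [0.18, 2.47], [-1.1, 4.24], [0.23, 1.98], [-2.94, 2.94]. Speed limits (rad/s): [2.57, 2.57, 3.14, 3.14, 3.14, 3.14, 3.14].

## Interface

Orientations are given as [roll, pitch, yaw] about the fixed x, y, z axes, in that order (R = Rz(yaw) Ry(pitch) Rx(roll)).
In Python, from cell import ctrl gives the robot as it stands.
- The arm moves only by the tool send_rows, never from a script. Its argument "rows" is a list that holds one entry, the list of rows, each a list of 6 numbers: the shift along the tool's x, y, z in cm, then the turn, a rotation vector about the tool's x, y, z in rad. In form: [[[tx, ty, tz, wx, wy, wz], ...]]. A call has 1 to 10 rows; each row is the pose to reach, as a shift and turn from the pose commanded when the call began, along the tool's axes at that moment; what a row does not reach only later rows make up. A row lasts 1/10 s, in which the tool goes at most 50 mm and 8.59 degrees, less where a joint would pass 70% of its speed; a pose out of reach is approached as far as the arm can. A call with a gripper value outside its range is refused whole. "grip" is the closure in counts, from 0 (fully open) to 255 (shut), set as the call begins (left out, the last holds). The fingers move at their own pace and stop on an object; the grip force is fixed at half the most. Time passes only in rows, so rows that repeat a pose let the fingers close. It gives the time, the measured TCP pose, the force, the opening and the grip force at its end, in the units of the state.
- ctrl.read_state(): the state, without advancing time (a new reading comes with each control period).
- ctrl.get_image(name): name is "scene" or "top" or "wrist"; returns a dict with "pixels" (384x512x3 uint8, red, green, blue), "fx", "fy", "cx", "cy" (pixels), "extrinsics" (4x4, takes a point from camera to world coordinates); the wrist camera has in their place "mount" (4x4, takes a point from camera to tool coordinates, whose origin is the TCP and whose axes are the flange's). Camera axes: x right, y up, looking along -z (the intrinsics and any distortion apply to the point x, -y, -z); pixel columns grow to the right and rows downward; lengths in mm; the calibration is good to about 2 mm. A picture is of the moment at which its call begins: read the wrist's pose just before it. There is no depth.
- ctrl.finish_job(): hands the job in; it is judged then, once.
The state is a dict: "clock": time; "qpos": joint angles; "qd": joint speeds; "tau": joint torques, N m; "eef_pos": TCP position; "tool_rot": TCP orientation; "force": force on the tool from outside, world axes, zero at the start; "torque": the same for the moment, N m; "width": finger opening in mm; "gripper_force": force on a finger pad.
Only numpy, scipy, OpenCV 4.12 (cv2) and the standard library are available. Lean on these libraries where they do the work, as an engineer would, in place of code of your own. Each camera call takes 0.05 s, during which the arm holds its last target. There are 200 camera calls.

## Task

Take the loose cover frame by its upright rib, set it over the slide copy holder on the light panel and press it straight down until both snap hooks, one at each end, have clicked over it. Press gently, by feel (keep the push under about 16 N, or the holder's soft feet are squashed flat), then let go, and leave the loupe, the stack of slides and the spray can where they are.

Things in the scene. Friction and masses are not known exactly. Their poses are not given: they have to be found in the camera images.
- cover: loose grey plastic cover frame, about 90 g: flat, 56 mm along its x, 140 mm along y, 8 mm thick, with two windows; the end faces are bevelled (133 mm long at the underside, 140 mm at the top). In the middle an upright rib to hold it by, 12 mm thick (along y), 44 mm long (along x), its top 50 mm above the underside. Origin: centre of the underside; z up. It starts flat on a cork mat. Half a turn makes no difference.
- grip (a point): centre of the top edge of the cover's rib, 50 mm above the cover's underside; same axes as the cover
- holder (a joint): how far the black slide copy holder on the light panel has sunk on its soft rubber feet (m): 0 at rest, growing downward, about 0.5 mm per N of push; 9 mm (18 N) is too much. The cover must be followed farther down than the heights at rest suggest.
- bed (a point): centre of the holder's flat bed (base 90 mm along x, 170 mm along y; z up), about 48 mm above the table, sinking with the holder. The cover home: its underside on the bed or up to 1.5 mm above it (play under the hooks), centred, its y along this y. Rails on the long sides, 60 mm apart inside, flared, 14 mm high, guide it in x. Its bevelled ends start to bend the hooks with its underside about 10 mm above the bed; the last and hardest push is just before home.
- lip_left (a point): inner edge of the lip of the snap hook at the bed's +y end, 66.5 mm from the middle and 10.5 mm above the bed at rest. The hook is 30 mm wide along x; above the lip it is ramped outward to a tip 24 mm above the bed and 74 mm from the middle. The lip catches the cover's end from above.
- lip_right (a point): the same on the hook at the bed's -y end
- hook_left (a joint): how far the hook at the bed's +y end is bent outward (rad): 0 upright, about 0.1 to 0.2 just before it clicks, back at 0 once clicked. The hooks are not equally stiff and may click one after the other; the push needed rises to about 10 to 14 N, then drops sharply at the click and rises again on the bed.
- hook_right (a joint): the same for the hook at the bed's -y end
- loupe: black loupe, 44 mm across, 42 mm high, standing on the light panel beyond the holder; origin under its centre; leave alone
- slides: stack of mounted slides, 50 by 50 by 24 mm, lying on the cork mat beyond the cover; origin under its centre; leave alone
- duster: dark metal spray can, 52 mm across, 170 mm high, standing beyond the panel and the mat; origin under its centre; leave alone
There are look-alikes about, which are no part of the job. What is shaped like the cover but blue, turquoise or white is not meant.

How it is judged:
By the outcome, as a careful person would: the job done as asked, in the order asked, and still so for the second after the job is handed in, with the robot touching nothing.
It also fails if it takes over 54 s, if anything falls off the work surface, if the arm or the gripper's body presses on something with over 40 N, if the wrist force passes 120 N, or if a joint passes its speed limit or range.

## Working session

There is one attempt and no reset: what is moved stays moved. The work goes in short steps, Python scripts to look and compute and a tool call to move; the robot and the scene stay as the last step left them, time stands still between calls to the robot, and variables do not carry over. Pictures are saved under pics/ and viewed, at most 10 in all, crops included, and the job is handed in when it is done.

Besides the shell and the picture viewer there is one more tool, called as name(argument=value, ...), one argument or row to a line, values as JSON. send_rows: Moves the arm, as the interface text tells. Its arguments: {"type":"object","properties":{"rows":{"type":"array","items":{"type":"array","items":{"type":"array","items":{"type":"number"}}}},"grip":{"type":"number"}},"required":["rows"]}

```bash
mkdir -p pics; ls; cat > h.py <<'E'
import numpy as np,cv2
from cell import ctrl
def save(n,f):
    d=ctrl.get_image(n); cv2.imwrite(f,d["pixels"][:,:,::-1]); return d
def ray(d,u,v,z,T=None):
    T=np.array(d["extrinsics"]) if T is None else T
    r=T[:3,:3]@np.array([(u-d["cx"])/d["fx"],-(v-d["cy"])/d["fy"],-1]); o=T[:3,3]
    return o+r*(z-o[2])/r[2]
E
python3 - <<'E'
from h import *
a=save("top","pics/t.png");b=save("scene","pics/s.png")
for d in(a,b):print({k:(np.round(v,3).tolist() if k!="pixels" else 0) for k,v in d.items()})
print(ctrl.read_state())
cv2.imwrite("pics/t2.png",cv2.resize(cv2.imread("pics/t.png"),(800,600)))
cv2.imwrite("pics/s2.png",cv2.resize(cv2.imread("pics/s.png"),(800,600)))
E
```

```text
pics
{'pixels': 0, 'fx': 486.493, 'fy': 486.493, 'cx': 253.481, 'cy': 184.744, 'extrinsics': [[0.027, 0.991, -0.133, 390.589], [-0.999, 0.029, 0.017, 71.265], [0.021, 0.133, 0.991, 1205.336], [0.0, 0.0, 0.0, 1.0]]}
{'pixels': 0, 'fx': 413.881, 'fy': 413.881, 'cx': 256.457, 'cy': 193.716, 'extrinsics': [[-0.491, -0.533, 0.689, 1306.86], [0.871, -0.279, 0.405, 499.153], [-0.023, 0.799, 0.601, 725.684], [0.0, 0.0, 0.0, 1.0]]}
{'clock': 0.1, 'qpos': array([-1.31881429,  0.62924482,  0.03845126,  1.51826623, -0.02700182,
        0.99633166, -0.01999561]), 'qd': array([ 0.00095937, -0.00264465,  0.00127305, -0.00175864,  0.00071775,
        0.00019661,  0.00180375]), 'tau': array([ 4.23846301e-03, -5.64530146e+01,  1.23113092e+00, -1.93971115e+01,
        1.14109222e-02,  5.44194714e-03,  4.37644417e-06]), 'eef_pos': array([202.93345807, 617.04239667, 303.08735025]), 'tool_rot': array([-3.13986079e+00,  1.95595253e-05,  2.82380881e+00]), 'force': array([-0.39787188, -0.27710594,  0.94741968]), 'torque': array([-0.03366417,  0.06777394,  0.00476775]), 'gripper_force': 0.0, 'width': 85.43907919191733}
```

View pics/t2.png

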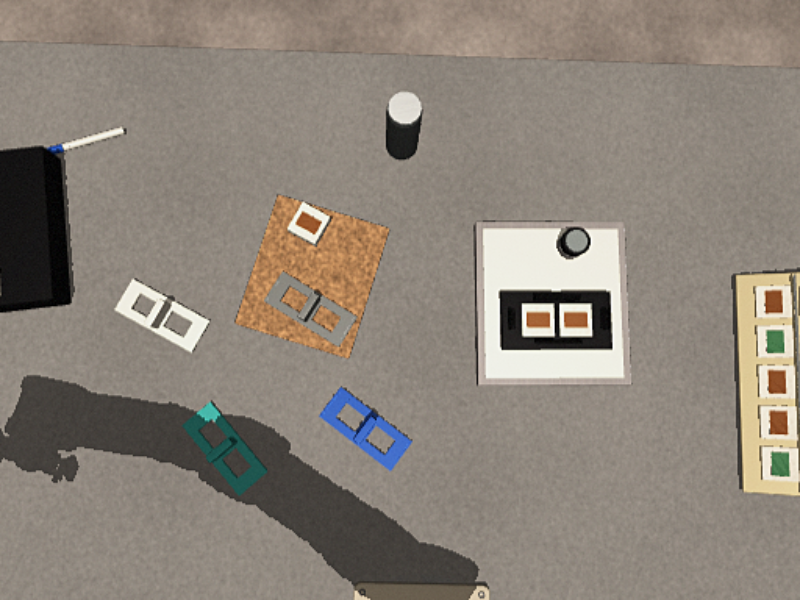

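View pics/s2.png

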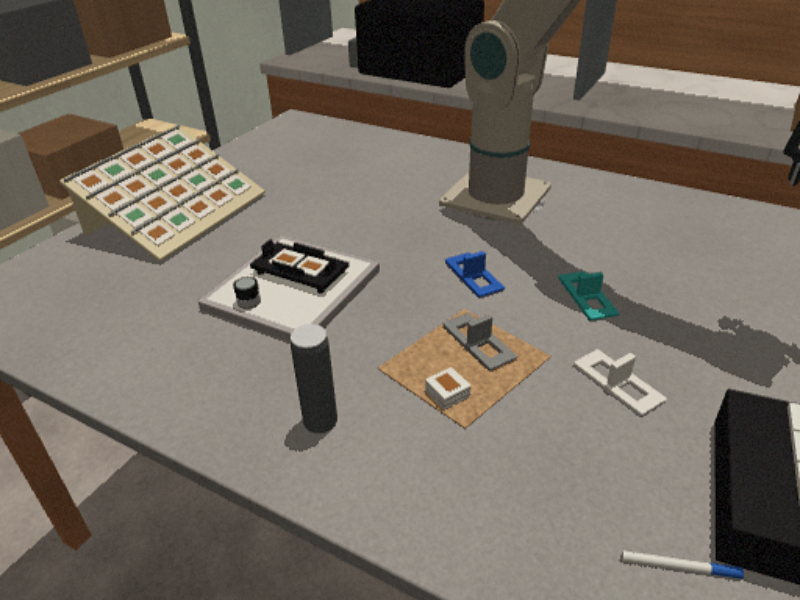

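The top view (800x600) shows four candidates: white (162,315), turquoise (225,448), blue (366,428), and grey on the cork (311,309). I choose the grey one. The black holder is at (555,320) on the panel. Next I'll measure both and check a close crop.

```bash
python3 - <<'E'
from h import *
d=ctrl.get_image("top"); im=np.ascontiguousarray(d["pixels"][:,:,::-1])
s=.64
def quad(mask,z,name):
    n,l,st,c=cv2.connectedComponentsWithStats(mask.astype(np.uint8))
    i=1+np.argmax(st[1:,4]); p=np.argwhere(l==i)[:,::-1].astype(float)
    w=np.array([ray(d,u,v,z)[:2] for u,v in p],np.float32)
    print(name,st[i],cv2.minAreaRect(w))
    return (l==i)
hsv=cv2.cvtColor(im,cv2.COLOR_BGR2HSV)
m=np.zeros(im.shape[:2],bool);m[165:228,162:232]=1
cork=m&(hsv[...,1]<70)
q=quad(cork,10,"cover")
m=np.zeros(im.shape[:2],bool);m[180:230,312:400]=1
q2=quad(m&(hsv[...,2]<70),46,"holder")
crop=np.hstack([im[150:240,150:240],im[165:255,310:400]]);mm=np.hstack([q[150:240,150:240],q2[165:255,310:400]])
c2=crop.copy();c2[mm]=(0,0,255)
cv2.imwrite("pics/c.png",cv2.resize(np.vstack([crop,c2]),(600,600),interpolation=0))
E
```

```text
cover [169 174  59  48 942] ((516.1277465820312, 185.15280151367188), (140.35885620117188, 55.93855667114258), 60.132076263427734)
holder [ 320  186   72   38 1700] ((505.98944091796875, -194.93585205078125), (89.16104125976562, 170.90328979492188), 1.693764090538025)
```

View pics/c.png

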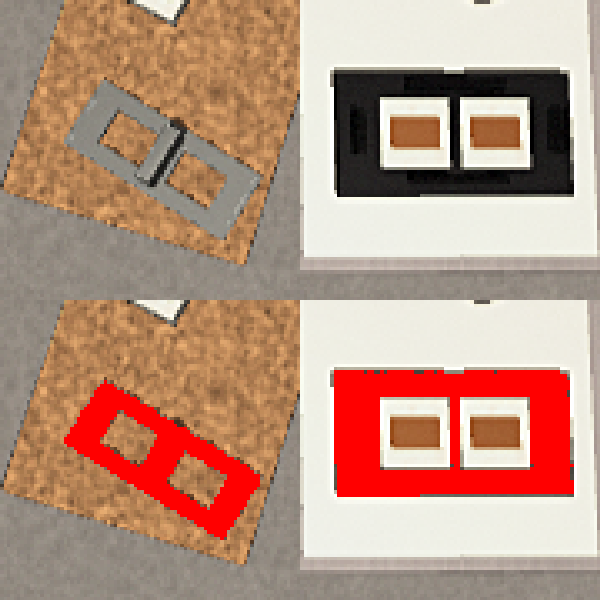

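The crop confirms the grey frame with its dark rib on the cork; sizes fit (140x56 and 171x89 mm). Now I'll move above the cover.

send_rows(
  rows=[
    [[-2, -1.4, 0, 0, 0, 0.01], [-6, -4.3, 0, 0, 0, 0.03], [-10, -7.2, 1, 0, 0, 0.05], [-14, -10.1, 2, 0, 0, 0.07], [-18, -13, 3, 0, 0, 0.09], [-22, -15.9, 4, 0, 0, 0.11], [-26, -18.8, 5, 0, 0, 0.13], [-30, -21.7, 6, 0, 0, 0.15], [-34, -24.6, 6, 0, 0, 0.17], [-37, -26.8, 6, 0, 0, 0.19]],
  ],
  grip=0,
)

```text
clock: 1.15
eef_pos: [472.2, 244.1, 243.4]
tool_rot: [-3.14, 0.0, 2.631]
force: [0.4, -0.1, 0.0]
width: 85.4
gripper_force: 0.0
```

```bash
python3 - <<'E'
from h import *
s=ctrl.read_state();print(s["clock"],s["eef_pos"],s["tool_rot"],s["force"])
d=ctrl.get_image("wrist");print(np.round(d["mount"],3).tolist(),d["fx"],[k for k in d])
E
cat >> h.py <<'E'
from scipy.spatial.transform import Rotation as Ro
def wrist(f=None):
    s=ctrl.read_state(); d=ctrl.get_image("wrist")
    T=np.eye(4);T[:3,:3]=Ro.from_euler("xyz",s["tool_rot"]).as_matrix();T[:3,3]=s["eef_pos"]
    d["extrinsics"]=T@np.array(d["mount"])
    if f: cv2.imwrite(f,d["pixels"][:,:,::-1])
    return s,d
def go(s,xy,z,yaw):  # tool shift (cm), turn to world target
    R=Ro.from_euler("xyz",s["tool_rot"]); t=R.inv().apply(np.array([*xy,z])-s["eef_pos"])/10
    return np.round(np.r_[t,(R.inv()*Ro.from_euler("xyz",[np.pi,0,yaw])).as_rotvec()],3).tolist()
E
```

```text
1.15 [472.18617419 244.07208434 243.41248428] [-3.14017585e+00  3.87523148e-04  2.63056423e+00] [ 0.41565131 -0.05771782  0.03226784]
[[-0.001, 0.966, 0.259, 65.731], [1.0, 0.001, 0.001, -1.742], [0.001, 0.259, -0.966, -69.209], [0.0, 0.0, 0.0, 1.0]] 300.9371734670791 ['pixels', 'fx', 'fy', 'cx', 'cy', 'mount']
```

send_rows(
  rows=[
    [[-2.5, -1, 1, 0, 0, 0.01], [-5, -2, 2, 0, 0, 0.01], [-6.7, -3, 3, 0, 0, 0.01], [-6.7, -3, 3, 0, 0, 0.01], [-6.7, -3, 3, 0, 0, 0.01]],
  ],
)

```text
clock: 1.7
eef_pos: [514.3, 188.9, 213.7]
tool_rot: [-3.141, -0.001, 2.623]
force: [-0.0, 1.0, -0.2]
width: 85.5
gripper_force: 0.0
```

```bash
python3 - <<'E'
from h import *
s,d=wrist("pics/w1.png");print(s["eef_pos"],s["tool_rot"],s["force"])
c=(516.13,185.15);a=np.radians(60.13);R=np.array([[np.sin(a),np.cos(a)],[-np.cos(a),np.sin(a)]])
Ti=np.linalg.inv(d["extrinsics"])
im=np.ascontiguousarray(d["pixels"][:,:,::-1])
for x,y,z in[(-28,-70,12),(-28,70,12),(28,70,12),(28,-70,12),(-22,6,54),(22,6,54),(22,-6,54),(-22,-6,54)]:
    p=R@[x,y]+c; q=Ti@[*p,z,1]; u=d["cx"]-d["fx"]*q[0]/q[2]; v=d["cy"]+d["fy"]*q[1]/q[2]
    cv2.circle(im,(int(u),int(v)),2,(0,0,255),-1)
cv2.imwrite("pics/w1b.png",cv2.resize(im,(800,600)))
E
```

```text
[514.33545597 188.8800818  213.68471678] [-3.14129863e+00 -1.08925825e-03  2.62335092e+00] [-0.02411904  0.99485173 -0.24032683]
```

View pics/w1b.png

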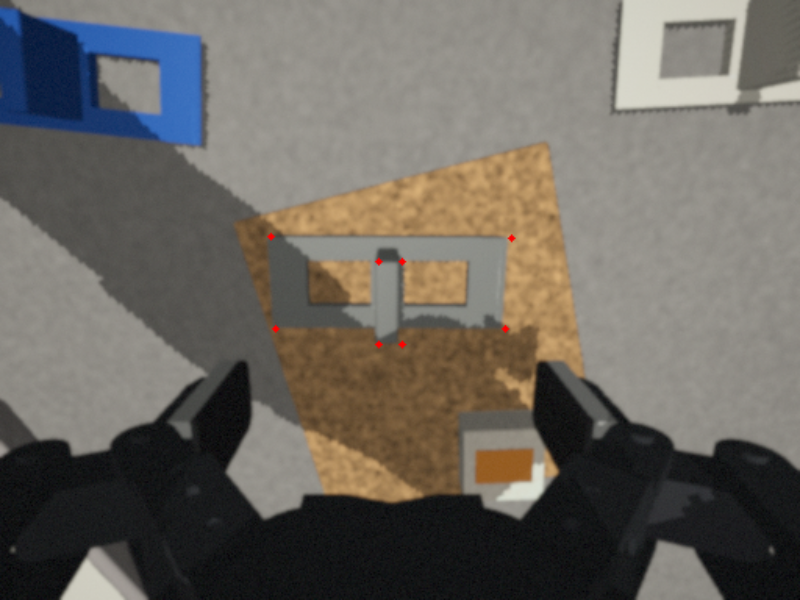

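The wrist view matches the projection of the cover to within about 1 mm: rib top at about (388,300), clear of the slides at (500,450). Descending to grasp.

send_rows(
  rows=[
    [[-0.3, -0.3, 1.5, 0, 0, 0], [-0.3, -0.3, 4, 0, 0, 0], [-0.3, -0.3, 7, 0, 0, 0], [-0.3, -0.3, 9.5, 0, 0, 0], [-0.3, -0.3, 11, 0, 0, 0], [-0.3, -0.3, 12, 0, 0, 0], [-0.3, -0.3, 12.3, 0, 0, 0], [-0.3, -0.3, 12.3, 0, 0, 0]],
  ],
)

```text
clock: 2.55
eef_pos: [515.8, 185.2, 91.2]
tool_rot: [3.141, -0.0, 2.625]
force: [-0.3, 1.1, 0.3]
width: 85.4
gripper_force: 0.0
```

```bash
python3 - <<'E'
from h import *
s=ctrl.read_state();print(s["eef_pos"],s["tool_rot"],s["force"]); print(go(s,(515.6,184.3),90,2.6203))
E
```

```text
[515.83989699 185.16782959  91.17784626] [ 3.14105017e+00 -1.14552169e-06  2.62474129e+00] [-0.28563634  1.0679539   0.2806094 ]
[-0.022, -0.087, 0.118, 0.001, -0.0, 0.004]
```

send_rows(
  rows=[
    [[0, -0.08, 0.1, 0, 0, 0.004], [0, -0.08, 0.1, 0, 0, 0.004], [0, -0.08, 0.1, 0, 0, 0.004], [0, -0.08, 0.1, 0, 0, 0.004], [0, -0.08, 0.1, 0, 0, 0.004], [0, -0.08, 0.1, 0, 0, 0.004], [0, -0.08, 0.1, 0, 0, 0.004], [0, -0.08, 0.1, 0, 0, 0.004], [0, -0.08, 0.1, 0, 0, 0.004], [0, -0.08, 0.1, 0, 0, 0.004]],
  ],
  grip=255,
)

```text
clock: 3.55
eef_pos: [515.8, 183.8, 90.2]
tool_rot: [3.141, 0.0, 2.62]
force: [-0.3, 0.1, 5.2]
width: 11.0
gripper_force: 59.1
```

send_rows(
  rows=[
    [[0, 0, -0.5, 0, 0, 0], [0, 0, -2, 0, 0, 0], [0, 0, -4, 0, 0, 0], [0, 0, -7, 0, 0, 0], [0, 0, -9.5, 0, 0, 0], [0, 0, -11, 0, 0, 0], [0, 0, -11, 0, 0, 0], [0, 0, -11, 0, 0, 0]],
  ],
)

```text
clock: 4.35
eef_pos: [515.3, 183.7, 200.2]
tool_rot: [3.141, 0.0, 2.62]
force: [0.5, 1.1, -0.7]
width: 11.5
gripper_force: 58.4
```

send_rows(
  rows=[
    [[-1, -1.5, 0, 0, 0, -0.04], [-3, -5, 0, 0, 0, -0.1], [-5, -9, 0, 0, 0, -0.16], [-7, -13, 0, 0, 0, -0.22], [-9, -17, 0, 0, 0, -0.28], [-11, -21, 0, 0, 0, -0.34], [-13, -25, 0, 0, 0, -0.4], [-15, -28.5, 0, 0, 0, -0.46], [-16.5, -31, 0, 0, 0, -0.52], [-17.5, -32.7, 0, 0, 0, -0.55]],
  ],
)

```text
clock: 5.35
eef_pos: [502.8, -190.0, 198.5]
tool_rot: [3.141, -0.003, -3.115]
force: [-0.8, 0.6, -0.2]
width: 11.1
gripper_force: 58.5
```

send_rows(
  rows=[
    [[0, 0, 0, 0, 0, 0], [0, 0, 0, 0, 0, 0], [0, 0, 0, 0, 0, 0]],
  ],
)

```text
clock: 5.65
eef_pos: [504.0, -185.1, 199.3]
tool_rot: [3.14, -0.001, -3.112]
force: [-0.2, 1.2, 0.4]
width: 11.3
gripper_force: 58.6
```

```bash
python3 - <<'E'
from h import *
s,d=wrist("pics/w2.png");print(s["clock"],s["eef_pos"],s["tool_rot"],s["force"],s["torque"],s["width"])
print(go(s,(506,-195),200,3.1711))
c=(505.99,-194.94);a=np.radians(91.69);R=np.array([[np.sin(a),np.cos(a)],[-np.cos(a),np.sin(a)]])
Ti=np.linalg.inv(d["extrinsics"])
im=cv2.resize(np.ascontiguousarray(d["pixels"][:,:,::-1]),(800,600))
k=800/512
def pt(p,z,col):
    q=Ti@[*p,z,1]; cv2.circle(im,(int(k*(d["cx"]-d["fx"]*q[0]/q[2])),int(k*(d["cy"]+d["fy"]*q[1]/q[2]))),2,col,-1)
for x,y,z in[(-45,-85,48),(-45,85,48),(45,85,48),(45,-85,48),(-15,-74,72),(15,-74,72),(-15,74,72),(15,74,72)]: pt(R@[x,y]+c,z,(0,0,255))
# held cover predicted
y=s["tool_rot"][2];Q=np.array([[np.cos(y),np.sin(y)],[np.sin(y),-np.cos(y)]]);
for x in(-28,28):
  for yy in(-70,70): pt(Q@[x,yy]+s["eef_pos"][:2],s["eef_pos"][2]-78,(0,255,0))
cv2.imwrite("pics/w2b.png",im)
t=save("top","pics/t3.png")["pixels"][:,:,::-1]; cv2.imwrite("pics/t3c.png",cv2.resize(np.ascontiguousarray(t[120:270,290:490]),(800,600)))
E
```

```text
5.65 [ 504.03804053 -185.12889323  199.32884569] [ 3.14000242e+00 -1.21749698e-03 -3.11162440e+00] [-0.1932466   1.19207593  0.35062386] [ 0.03468397 -0.00806235 -0.04859346] 11.282890178431638
[-0.166, -0.992, -0.069, 0.002, -0.001, 0.0]
```

View pics/w2b.png

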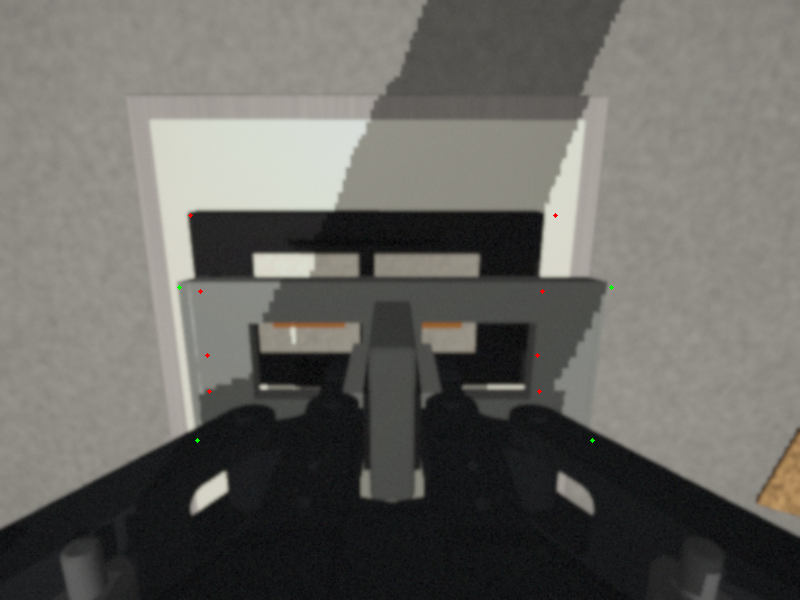

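The wrist view shows the cover held level, with the holder's near edge from (190,211) to (543,211). Its centre is about 2 mm more toward -y than I estimated, so I'll correct, go down to just above the hooks and look from the side.

send_rows(
  rows=[
    [[-0.05, -0.5, 0.5, 0, 0, 0], [-0.1, -1, 1.5, 0, 0, 0], [-0.1, -1.2, 2.5, 0, 0, 0], [-0.1, -1.2, 3.2, 0, 0, 0], [-0.1, -1.2, 3.4, 0, 0, 0], [-0.1, -1.2, 3.4, 0, 0, 0], [-0.1, -1.2, 3.4, 0, 0, 0]],
  ],
)

```text
clock: 6.45
eef_pos: [505.7, -198.8, 166.0]
tool_rot: [3.141, 0.0, -3.113]
force: [-0.1, 0.1, -1.4]
width: 11.3
gripper_force: 58.6
```

```bash
python3 - <<'E'
from h import *
s=ctrl.read_state();print(s["clock"],s["eef_pos"],s["tool_rot"],s["force"],s["torque"])
print(go(s,(505.5,-197),165,3.1711))
a=ctrl.get_image("scene")["pixels"][:,:,::-1]
b=ctrl.get_image("top")["pixels"][:,:,::-1]
w=ctrl.get_image("wrist")["pixels"][:,:,::-1]
A=cv2.resize(np.ascontiguousarray(a[125:225,120:260]),(560,400),interpolation=2)
B=cv2.resize(np.ascontiguousarray(w),(267,200)); C=cv2.resize(np.ascontiguousarray(b[150:240,300:420]),(267,200))
cv2.imwrite("pics/s3.png",np.vstack([A,np.hstack([B,C,np.zeros((200,26,3),np.uint8)])]))
E
```

```text
6.45 [ 505.68891491 -198.84070438  165.9609536 ] [ 3.14149269e+00  2.18133688e-04 -3.11314527e+00] [-0.06481513  0.0765704  -1.39679386] [ 0.00225469 -0.00212336  0.02849307]
[0.014, 0.185, 0.096, 0.0, 0.0, -0.001]
```

View pics/s3.png

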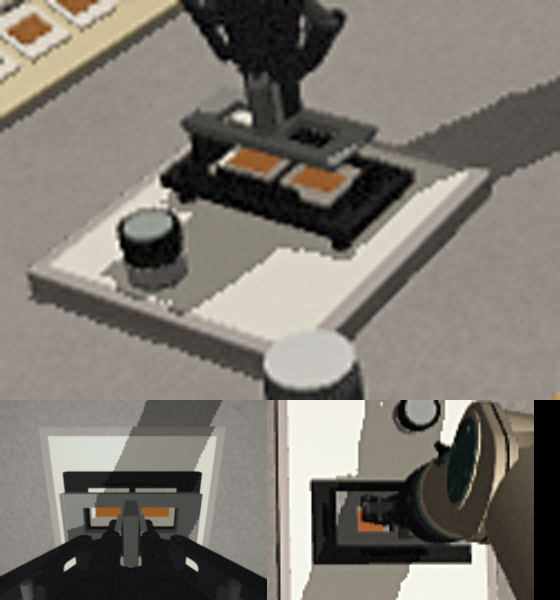

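The side view shows the cover level and aligned above the holder between the hooks. Descending, then pressing by feel.

send_rows(
  rows=[
    [[0, 0.1, 0.3, 0, 0, 0], [0, 0.1, 0.7, 0, 0, 0], [0, 0.1, 1.1, 0, 0, 0], [0, 0.1, 1.5, 0, 0, 0], [0, 0.1, 1.7, 0, 0, 0], [0, 0.1, 1.7, 0, 0, 0], [0, 0.1, 1.7, 0, 0, 0]],
  ],
)

```text
clock: 7.3
eef_pos: [505.5, -198.0, 148.8]
tool_rot: [3.142, -0.0, -3.113]
force: [-0.4, 0.4, -1.0]
width: 11.4
gripper_force: 58.6
```

send_rows(
  rows=[
    [[0, 0, 0.1, 0, 0, 0], [0, 0, 0.2, 0, 0, 0], [0, 0, 0.3, 0, 0, 0], [0, 0, 0.3, 0, 0, 0]],
  ],
)

```text
clock: 7.7
eef_pos: [505.5, -197.9, 145.8]
tool_rot: [3.141, -0.0, -3.113]
force: [-0.1, -0.2, -1.0]
width: 11.5
gripper_force: 58.6
```

send_rows(
  rows=[
    [[0, 0, 0.1, 0, 0, 0], [0, 0, 0.2, 0, 0, 0], [0, 0, 0.3, 0, 0, 0], [0, 0, 0.3, 0, 0, 0]],
  ],
)

```text
clock: 8.1
eef_pos: [505.7, -197.6, 143.0]
tool_rot: [3.141, 0.0, -3.113]
force: [-0.1, 2.0, 3.1]
width: 11.2
gripper_force: 59.1
```

send_rows(
  rows=[
    [[0, 0, 0.1, 0, 0, 0], [0, 0, 0.2, 0, 0, 0], [0, 0, 0.2, 0, 0, 0]],
  ],
)

```text
clock: 8.4
eef_pos: [505.8, -197.8, 141.0]
tool_rot: [3.141, 0.001, -3.113]
force: [-0.2, 1.5, 3.4]
width: 11.4
gripper_force: 59.3
```

send_rows(
  rows=[
    [[0, 0, 0.1, 0, 0, 0], [0, 0, 0.2, 0, 0, 0], [0, 0, 0.2, 0, 0, 0]],
  ],
)

```text
clock: 8.7
eef_pos: [505.8, -198.2, 139.0]
tool_rot: [-3.141, 0.001, -3.113]
force: [-1.7, 2.1, 5.8]
width: 11.5
gripper_force: 59.6
```

send_rows(
  rows=[
    [[0, 0.05, 0.1, 0, 0, 0], [0, 0.05, 0.2, 0, 0, 0], [0, 0.05, 0.2, 0, 0, 0]],
  ],
)

```text
clock: 9.0
eef_pos: [505.9, -198.0, 137.3]
tool_rot: [-3.141, 0.001, -3.114]
force: [0.0, 2.5, 7.9]
width: 11.8
gripper_force: 59.9
```

send_rows(
  rows=[
    [[0, 0, 0.1, 0, 0, 0], [0, 0, 0.15, 0, 0, 0], [0, 0, 0.15, 0, 0, 0]],
  ],
)

```text
clock: 9.3
eef_pos: [505.9, -198.0, 135.9]
tool_rot: [-3.141, 0.001, -3.114]
force: [-0.4, 0.9, 8.4]
width: 11.4
gripper_force: 59.9
```

send_rows(
  rows=[
    [[0, 0, 0.1, 0, 0, 0], [0, 0, 0.1, 0, 0, 0]],
  ],
)

```text
clock: 9.5
eef_pos: [506.0, -198.0, 135.0]
tool_rot: [-3.141, 0.001, -3.114]
force: [-0.7, 1.7, 7.6]
width: 11.0
gripper_force: 60.0
```

send_rows(
  rows=[
    [[0, 0, 0.1, 0, 0, 0], [0, 0, 0.1, 0, 0, 0]],
  ],
)

```text
clock: 9.7
eef_pos: [506.1, -198.1, 134.0]
tool_rot: [-3.141, 0.002, -3.114]
force: [0.1, 1.7, 8.8]
width: 11.1
gripper_force: 60.1
```

send_rows(
  rows=[
    [[0, 0, 0.1, 0, 0, 0], [0, 0, 0.1, 0, 0, 0]],
  ],
)

```text
clock: 9.9
eef_pos: [506.1, -198.1, 133.1]
tool_rot: [-3.14, 0.002, -3.114]
force: [-1.0, 1.2, 10.0]
width: 11.2
gripper_force: 60.2
```

send_rows(
  rows=[
    [[0, 0, 0.1, 0, 0, 0], [0, 0, 0.1, 0, 0, 0]],
  ],
)

```text
clock: 10.1
eef_pos: [506.2, -198.1, 132.2]
tool_rot: [-3.14, 0.002, -3.114]
force: [-0.7, 1.4, 10.3]
width: 11.5
gripper_force: 60.3
```

send_rows(
  rows=[
    [[0, 0, 0.07, 0, 0, 0], [0, 0, 0.07, 0, 0, 0]],
  ],
)

```text
clock: 10.3
eef_pos: [506.2, -198.1, 131.6]
tool_rot: [-3.14, 0.002, -3.114]
force: [-0.9, 1.9, 10.5]
width: 11.5
gripper_force: 60.4
```

send_rows(
  rows=[
    [[0, 0, 0.07, 0, 0, 0], [0, 0, 0.07, 0, 0, 0]],
  ],
)

```text
clock: 10.5
eef_pos: [506.2, -198.0, 130.7]
tool_rot: [-3.141, 0.002, -3.114]
force: [0.9, 0.5, 7.0]
width: 11.3
gripper_force: 60.5
```

send_rows(
  rows=[
    [[0, 0, 0.07, 0, 0, 0], [0, 0, 0.07, 0, 0, 0]],
  ],
)

```text
clock: 10.7
eef_pos: [506.2, -198.0, 129.8]
tool_rot: [-3.141, 0.002, -3.114]
force: [0.1, 1.5, 8.3]
width: 11.2
gripper_force: 60.7
```

send_rows(
  rows=[
    [[0, 0, 0.07, 0, 0, 0], [0, 0, 0.07, 0, 0, 0]],
  ],
)

```text
clock: 10.9
eef_pos: [506.2, -198.0, 129.2]
tool_rot: [-3.141, 0.002, -3.114]
force: [-0.3, 0.8, 8.6]
width: 11.4
gripper_force: 60.8
```

send_rows(
  rows=[
    [[0, 0, 0.07, 0, 0, 0], [0, 0, 0.07, 0, 0, 0]],
  ],
)

```text
clock: 11.1
eef_pos: [506.3, -198.0, 128.7]
tool_rot: [-3.141, 0.002, -3.114]
force: [-0.2, 1.9, 10.8]
width: 11.3
gripper_force: 60.8
```

```bash
python3 - <<'E'
from h import *
s=ctrl.read_state();print(s["eef_pos"],s["tool_rot"],s["force"],s["torque"])
E
```

```text
[ 506.26114213 -198.03314288  128.66309168] [-3.14057733e+00  1.87825172e-03 -3.11371847e+00] [-0.20764064  1.8748985  10.79339411] [0.33885855 0.17725152 0.0605303 ]
```

send_rows(
  rows=[
    [[0, 0, 0.06, 0, 0, 0], [0, 0, 0.06, 0, 0, 0]],
  ],
)

```text
clock: 11.3
eef_pos: [506.3, -198.0, 128.2]
tool_rot: [-3.141, 0.002, -3.114]
force: [-0.8, 1.2, 11.9]
width: 11.3
gripper_force: 61.0
```

send_rows(
  rows=[
    [[0, 0, 0.06, 0, 0, 0], [0, 0, 0.06, 0, 0, 0]],
  ],
)

```text
clock: 11.5
eef_pos: [506.2, -198.0, 127.6]
tool_rot: [-3.141, 0.002, -3.114]
force: [-0.8, 1.9, 12.1]
width: 11.4
gripper_force: 61.2
```

```bash
python3 - <<'E'
from h import *
s=ctrl.read_state();print(s["eef_pos"],s["tool_rot"],s["force"],s["torque"])
E
```

```text
[ 506.22800827 -198.01515529  127.64973662] [-3.14053291e+00  1.83055912e-03 -3.11368674e+00] [-0.8261888   1.86460348 12.07726317] [0.37266308 0.25815642 0.03464476]
```

send_rows(
  rows=[
    [[0, 0, 0.06, 0, 0, 0], [0, 0, 0.06, 0, 0, 0]],
  ],
)

```text
clock: 11.7
eef_pos: [506.3, -198.0, 127.2]
tool_rot: [-3.14, 0.002, -3.114]
force: [-1.0, 2.6, 13.6]
width: 11.2
gripper_force: 61.4
```

```bash
python3 - <<'E'
from h import *
s=ctrl.read_state();print(s["eef_pos"],s["tool_rot"],s["force"],s["torque"])
a=ctrl.get_image("scene")["pixels"][:,:,::-1];cv2.imwrite("pics/s4full.png",a)
cv2.imwrite("pics/s4.png",cv2.resize(np.ascontiguousarray(a[140:200,155:235]),(800,600),interpolation=2))
E
```

```text
[ 506.25458208 -198.01940083  127.17225028] [-3.14048716e+00  1.94761293e-03 -3.11374408e+00] [-0.98316464  2.56622991 13.64578453] [0.42325009 0.31238195 0.02992939]
```

View pics/s4.png

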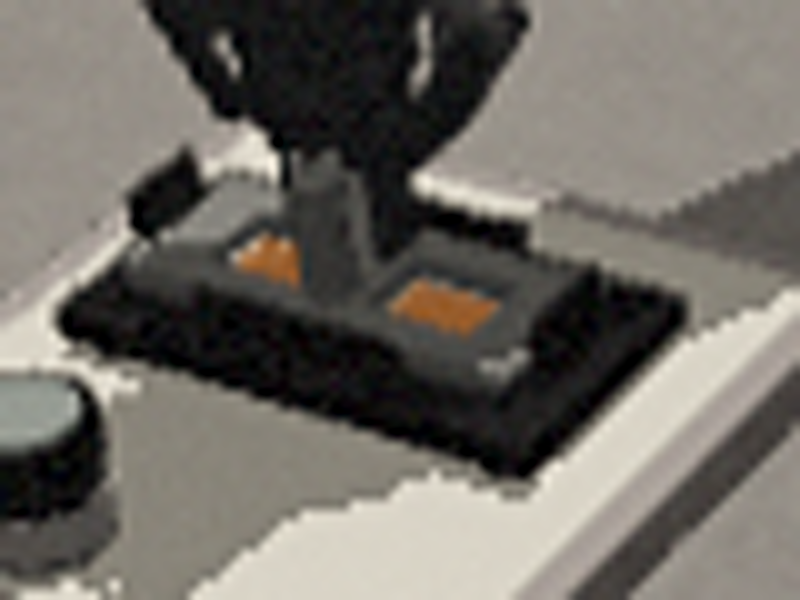

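The picture shows the cover low in the holder (centre ~(370,280)), with the -y hook upright at (165,190). The +y hook isn't clear, so I'll ease off and check by feel.

send_rows(
  rows=[
    [[0, 0, -0.1, 0, 0, 0], [0, 0, -0.2, 0, 0, 0], [0, 0, -0.2, 0, 0, 0]],
  ],
)

```text
clock: 12.05
eef_pos: [506.2, -198.0, 129.0]
tool_rot: [-3.141, 0.002, -3.114]
force: [0.2, 1.1, 10.2]
width: 11.2
gripper_force: 61.2
```

send_rows(
  rows=[
    [[0, 0, -0.1, 0, 0, 0], [0, 0, -0.2, 0, 0, 0], [0, 0, -0.2, 0, 0, 0]],
  ],
)

```text
clock: 12.35
eef_pos: [506.3, -198.0, 130.7]
tool_rot: [-3.141, 0.002, -3.114]
force: [-0.5, 1.2, 6.6]
width: 11.2
gripper_force: 60.6
```

send_rows(
  rows=[
    [[0, 0, -0.1, 0, 0, 0], [0, 0, -0.2, 0, 0, 0], [0, 0, -0.2, 0, 0, 0]],
  ],
)

```text
clock: 12.65
eef_pos: [506.2, -198.0, 132.3]
tool_rot: [-3.141, 0.002, -3.114]
force: [2.0, 0.1, 2.6]
width: 11.8
gripper_force: 60.0
```

```bash
python3 - <<'E'
from h import *
s=ctrl.read_state();print(s["eef_pos"],s["tool_rot"],s["force"],s["torque"])
E
```

```text
[ 506.22004105 -198.02390462  132.2964299 ] [-3.14079667e+00  1.75600863e-03 -3.11371903e+00] [2.02547719 0.1164544  2.55399441] [-1.37100186e-05 -3.84277511e-01  3.32133400e-03]
```

send_rows(
  rows=[
    [[0, 0, -0.1, 0, 0, 0], [0, 0, -0.2, 0, 0, 0], [0, 0, -0.2, 0, 0, 0]],
  ],
)

```text
clock: 12.95
eef_pos: [504.8, -197.6, 133.8]
tool_rot: [3.141, -0.002, -3.114]
force: [0.9, 0.2, 0.7]
width: 11.1
gripper_force: 59.5
```

send_rows(
  rows=[
    [[0, 0, -0.1, 0, 0, 0], [0, 0, -0.2, 0, 0, 0], [0, 0, -0.2, 0, 0, 0]],
  ],
)

```text
clock: 13.25
eef_pos: [504.8, -197.4, 135.8]
tool_rot: [3.141, -0.002, -3.113]
force: [-1.0, 0.4, -1.6]
width: 11.5
gripper_force: 59.0
```

```bash
python3 - <<'E'
from h import *
s=ctrl.read_state();print(s["eef_pos"],s["tool_rot"],s["force"],s["torque"])
E
```

```text
[ 504.78893697 -197.37959883  135.7576686 ] [ 3.14115598e+00 -1.65343923e-03 -3.11344068e+00] [-0.95029493  0.36958564 -1.63840397] [-0.02698349  0.09825182  0.00094301]
```

Free play, as expected. Now a small tug, reading the moment to see whether both ends hold.

send_rows(
  rows=[
    [[0, 0, -0.07, 0, 0, 0], [0, 0, -0.14, 0, 0, 0], [0, 0, -0.14, 0, 0, 0]],
  ],
)

```text
clock: 13.55
eef_pos: [504.8, -197.4, 136.1]
tool_rot: [3.141, -0.002, -3.113]
force: [2.2, -1.0, -20.1]
width: 11.1
gripper_force: 58.3
```

```bash
python3 - <<'E'
from h import *
s=ctrl.read_state();print(s["eef_pos"],s["tool_rot"],s["force"],s["torque"])
E
```

```text
[ 504.78959187 -197.35668309  136.09855552] [ 3.14072074e+00 -2.01539220e-03 -3.11341282e+00] [  2.24877356  -1.01361946 -20.06423111] [-0.28398241 -0.48555816  0.01750322]
```

The pull of about 20 N is held with a nearly balanced moment, so both hooks have clicked. Relax, release and retreat.

send_rows(
  rows=[
    [[0, 0, 0.1, 0, 0, 0], [0, 0, 0.2, 0, 0, 0], [0, 0, 0.26, 0, 0, 0], [0, 0, 0.26, 0, 0, 0], [0, 0, 0.26, 0, 0, 0]],
  ],
)

```text
clock: 14.05
eef_pos: [506.2, -197.6, 135.7]
tool_rot: [-3.141, 0.002, -3.113]
force: [-0.2, 0.6, -1.2]
width: 11.3
gripper_force: 61.3
```

send_rows(
  rows=[
    [[0, 0, 0, 0, 0, 0], [0, 0, 0, 0, 0, 0], [0, 0, 0, 0, 0, 0], [0, 0, 0, 0, 0, 0], [0, 0, 0, 0, 0, 0], [0, 0, 0, 0, 0, 0], [0, 0, 0, 0, 0, 0], [0, 0, 0, 0, 0, 0]],
  ],
  grip=0,
)

```text
clock: 14.85
eef_pos: [505.5, -197.5, 134.9]
tool_rot: [3.142, -0.0, -3.113]
force: [-0.0, 0.2, -0.5]
width: 85.5
gripper_force: 0.0
```

send_rows(
  rows=[
    [[0, 0, -0.5, 0, 0, 0], [0, 0, -2, 0, 0, 0], [0, 0, -4, 0, 0, 0], [0, 0, -7, 0, 0, 0], [0, 0, -10, 0, 0, 0], [0, 0, -13, 0, 0, 0], [0, 0, -14, 0, 0, 0], [0, 0, -14, 0, 0, 0]],
  ],
)

```text
clock: 15.65
eef_pos: [506.1, -197.7, 276.5]
tool_rot: [-3.14, 0.003, -3.114]
force: [0.3, -0.0, 0.2]
width: 85.7
gripper_force: 0.0
```

```bash
python3 - <<'E'
from h import *
a=ctrl.get_image("scene")["pixels"][:,:,::-1]
s,d=wrist();w=d["pixels"][:,:,::-1]
A=cv2.resize(np.ascontiguousarray(a[130:220,130:250]),(400,300),interpolation=2)
B=cv2.resize(np.ascontiguousarray(w),(400,300))
cv2.imwrite("pics/f.png",np.hstack([A,B]))
E
```

```text
(no output)
```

View pics/f.png

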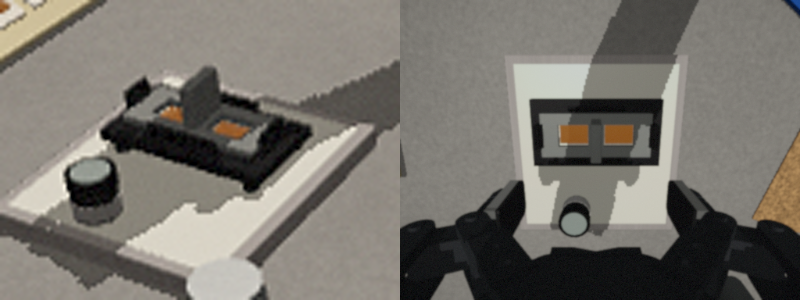

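The cover sits flat and centred in the holder with a hook over each end (left view around (205,115), wrist view around (595,132)). The loupe hasn't moved. Handing in.

```bash
python3 -c "
from cell import ctrl
print(ctrl.finish_job())"
```

```text
the job is handed in; nothing more can be done
None
```

The grey cover is snapped onto the holder, released and handed in at about 16 s: a check tug of about 20 N held at both ends, the push peaked at about 14–15 N, and the loupe, slides and spray can were not touched.

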